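# Change the slide-in cartridge of a tube pump

## Task

Change the cartridge of the small dosing pump on the bench: swing its keeper bar aside, draw the spent cartridge out along the rails and set it down on its foot in the steel tray. Then slide the new cartridge from the bench, round nose first, under the rail lips and into the pump head until it is home against the stop, and swing the keeper fully shut behind it. Leave the other things on the bench where they are.

Things in the scene. Friction and masses are not known exactly. Their poses are not given: they have to be found in the camera images.
- pump: dosing pump, fixed on the bench, 255 long, 136 wide, 116 mm high. Origin: on the bench plane below a fitted cartridge; +x: the way a cartridge slides in; z up. Bed top at z 34 mm, 104 mm wide, from x -115 (open end) to the stop at x +45. Black pump head over the bed, x +5 to +47: a tunnel 59 mm wide, roof 37 mm above the bed, top at z 108 mm; behind it the grey drive housing to x +140.
- pump_home (a point): point on the bed where a cartridge's origin lies when it is home against the stop (pump x 0, y 0, z 34 mm; axes as the pump's). A fitted cartridge's grip fin stays outside the tunnel
- pump_entry (a point): point on the bed where the rails begin (pump x -30, y 0, z 34 mm). Inwards: guide walls at y +-29.5 mm, and lips 7 to 12 mm above the bed that overhang the foot plate, 45 mm between them. Outwards: guides flared to y +-36 at x -53, then open bed. A cartridge goes in only by sliding along x: foot on the bed, centre near pump x -80, then slide
- keeper (a joint): keeper angle, rad: 0 = shut, across the bed 2 mm behind the fitted cartridge's rear face; grows as it swings away from the head and out over the open end, counter-clockwise from above, to 2.0. A cartridge passes freely beyond about 1.5. It stays where it is left
- keeper_knob (a point): middle of the upright black knob on the keeper's free end, 88 mm from the pivot; 15 mm thick, from 13 mm below to 15 mm above this point; pinch it or push it from above
- keeper_pivot (a point): the keeper's vertical pivot, at pump x -52, y -44 mm; this height (z 47 mm) is the underside of the keeper, a flat steel bar 10 mm wide and 7 mm thick; when shut it points along the pump's +y
- spent_cartridge: the spent cartridge, grey plastic, at the start fitted in the pump: foot plate 90 (x) x 56 (y) x 5 mm; on it a body 38 mm wide, top 34 mm above the underside, round nose at x +38; two hose spigots stick 14 mm out of the rear face (x -45), 24 to 33 mm up. Origin: centre of the foot's underside; +x to the nose, z up
- spent_fin (a point): on the spent cartridge: centre of its grip fin's top, 68 mm above the underside at cartridge x -26, y 0. The fin is 28 mm long along x, 14 mm thick along y, 34 mm tall; grip it across y from above
- new_cartridge: the new cartridge, same shape, at the start standing on its foot on the bench: foot plate 90 (x) x 56 (y) x 5 mm; on it a body 38 mm wide, top 34 mm above the underside, round nose at x +38; two hose spigots stick 14 mm out of the rear face (x -45), 24 to 33 mm up. Origin: centre of the foot's underside; +x to the nose, z up
- new_fin (a point): on the new cartridge: centre of its grip fin's top, 68 mm above the underside at cartridge x -26, y 0. The fin is 28 mm long along x, 14 mm thick along y, 34 mm tall; grip it across y from above
- tray: steel parts tray, fixed, empty at the start, 150 (x) x 130 (y) mm outside, rim 31 mm high, walls 3 mm, floor 3 mm thick. Origin: centre of its underside
- timer: bystander, to be left alone: white wind-up minute timer, 64 mm across, 39 mm high
- strip_tube: bystander, to be left alone: tube of test strips standing up, 30 mm across, 78 mm high
- dropper: bystander, to be left alone: dropper bottle standing up, 32 mm across, 82 mm high
- powder_pot: bystander, to be left alone: small screw-lid pot, 36 mm across, 44 mm high
- comparator: bystander, to be left alone: black upright test block with two cuvettes on top, 44x92x134 mm
- beaker: bystander, to be left alone: clear plastic beaker, 70 mm across, 102 mm high
- marker: bystander, to be left alone: marker pen lying down, 15 mm thick, 126 mm long (origin at the end of its barrel)
- clip: bystander, to be left alone: grey spring clamp lying flat, 28x92x33 mm
Not all that is in view belongs to the job. What is shaped like the spent_cartridge but yellow is not meant.

How it is judged (in metres and radians):
On the way, in this order (a step that is already met when the one before it is completed fails the run):
1. the keeper is swung aside (value of joint keeper above 1 rad), for 0.1 s.
2. the spent cartridge is drawn out of the rails (x of spent_cartridge in the frame of pump below -0.076 m), for 0.1 s.
3. the new cartridge is home under the rail lips, against the stop (x of new_cartridge in the frame of pump_home between -0.004 and 0.004 m and y of new_cartridge in the frame of pump_home between -0.004 and 0.004 m and z of new_cartridge in the frame of pump_home between -0.003 and 0.004 m and angle between the x axis of new_cartridge and the x axis of pump, either way round below 0.08 rad and x of new_fin in the frame of pump below 0 m), for 0.2 s.
At the end, for the whole second after the job is handed in: The new cartridge lies on the pump's bed under the rail lips, nose inwards, within 4 mm of home; the keeper is shut behind it to within 0.12 rad; the spent cartridge stands on its foot on the tray's floor (upright within 0.1 rad); both at rest (all of step 3 and value of joint keeper below 0.12 rad and x of spent_cartridge in the frame of tray between -0.045 and 0.045 m and y of spent_cartridge in the frame of tray between -0.05 and 0.05 m and z of spent_cartridge in the frame of tray below 0.01 m and angle between spent_cartridge's own z axis and vertical below 0.1 rad and linear speed of each of new_cartridge, spent_cartridge below 0.02 m/s); the robot touches nothing.
It fails at once if a bystander is pushed away or knocked over (moved more than 30 mm) (distance of any of timer, strip_tube, dropper, powder_pot, comparator, beaker, marker, clip from where it was at the start of the episode above 0.03 m).
It also fails if it takes over 72 s, if anything falls off the work surface, if the arm or the gripper's body presses on something with over 40 N, if the wrist force passes 120 N, or if a joint passes its speed limit or range.

## Robot

A 6-joint arm with a two-finger parallel gripper is mounted at the origin on a cart in front of the work surface, level with it; the furniture and walls round the work are solid. World frame = base frame: x ahead of the robot, y to its left, z up, the work surface at z = 0. Lengths are in mm, angles in rad, forces in N, time in s.
With the tool pointing down it reaches from about 250 to 850 mm from the base axis. Payload 12.5 kg.
Tool frame: the origin (TCP) lies on the centre line of the jaws, within the pads' length; the fingertips stand 19 mm ahead of it and the grasp point (between the pads) is the TCP (manip.tip_extent is the distance from the TCP to the fingertips, in mm); z points along the fingers, y is the line along which they close (so a half turn about z gives the same grasp; the last joint's range is limited). The gripper opens to 93 mm and grips with 3 to 60 N. Pads are 15 mm wide; open, the fingers measure 128 mm over their backs; the gripper's body (75 mm by 188 mm) begins 65 mm behind the grasp point.
Start: joints at [-1.251, 0.351, 1.652, -0, 1.139, -0.085], TCP at [216.626, -505.527, 237.633] pointing down, gripper open.
Joint ranges: [-2.75, 2.75], [-0.79, 2.1], [0.01, 2.65], [-1.57, 4.71], [0.07, 3.14], [-2.87, 2.87]. Speed limits (rad/s): [2.22, 2.22, 2.79, 3.14, 3.14, 3.14].

## Interface

Orientations are given as [roll, pitch, yaw] about the fixed x, y, z axes, in that order (R = Rz(yaw) Ry(pitch) Rx(roll)).
In Python, from workcell import manip gives the robot as it stands.
- The arm moves only by the tool carry_out, never from a script. Its argument "deltas" is a list of rows, each a list of 7 numbers: the shift along the world's x, y, z scaled (see below), then the turn, a rotation vector about the world's x, y, z scaled (see below), then the finger opening in mm, from 0 to 93. A call has 1 to 12 rows; each row shifts and turns the commanded pose from where the row before left it; what a row does not reach is not made up. The controller multiplies each number of a shift by 30 mm and each number of a turn by 0.08 rad. A row lasts 1/10 s, in which the tool goes at most 50 mm and 8.59 degrees, less where a joint would pass 70% of its speed; a pose out of reach is approached as far as the arm can. A call with a number of a shift or a turn outside -1 to 1 is refused whole. A call with a gripper value outside its range is refused whole. The fingers move at their own pace and stop on an object; "newtons" is the grip in N (left out, the last holds). Time passes only in rows, so rows that do not move let the fingers close. It gives the time, the measured TCP pose, the force, the opening and the grip force at its end, in the units of the state.
- manip.sense(): the state, without advancing time (a new reading comes with each control period).
- manip.get_image(name): name is "scene" or "top"; returns a dict with "frame" (400x640x3 uint8, red, green, blue), "z_map" (400x640 float32, mm along the optical axis (not along the pixel's ray), 0 where there is no reading), "fov_y" (degrees; the focal length in pixels is half the picture's height over the tangent of half this angle, whatever the lens; pixels are square), "cx", "cy" (the principal point, pixels), "dist" ([k1, k2, p1, p2, k3] as OpenCV has them; the pictures are not rectified), "camera_from_world" (4x4, takes a point from world to camera coordinates). Camera axes: x right, y down, z forward; pixel columns grow to the right and rows downward; lengths in mm; the calibration is good to about 2 mm. A picture is of the moment at which its call begins.
- manip.hand_in(): hands the job in; it is judged then, once.
The state is a dict: "t": time; "joint_pos": joint angles; "qd": joint speeds; "joint_torque": joint torques, N m; "ee_pos": TCP position; "ee_rot": TCP orientation; "contact_force": force on the tool from outside, world axes, zero at the start; "torque": the same for the moment, N m; "finger_gap": opening from 0.0 (shut) to 1.0 (fully open); "finger_force": force on a finger pad.
Only numpy, scipy, OpenCV 4.12 (cv2) and the standard library are available. Lean on these libraries where they do the work, as an engineer would, in place of code of your own. Each camera call takes 0.05 s, during which the arm holds its last target. There are 200 camera calls.

## Working session

There is one attempt and no reset: what is moved stays moved. The work goes in short steps, Python scripts to look and compute and a tool call to move; the robot and the scene stay as the last step left them, time stands still between calls to the robot, and variables do not carry over. Pictures are saved under pics/ and viewed, at most 10 in all, crops included, and the job is handed in when it is done.

Besides the shell and the picture viewer there is one more tool, called after "Emit:" by a JSON object that holds its "name" and its "arguments", one argument or row to a line. carry_out: Moves the arm, as the interface text tells. Its arguments: {"type":"object","properties":{"deltas":{"type":"array","items":{"type":"array","items":{"type":"number"}}},"newtons":{"type":"number"}},"required":["deltas"]}

```bash
mkdir -p pics; cat > h.py <<'E'
import numpy as np, cv2, pickle
from workcell import manip
def grab(n):
    d=manip.get_image(n); pickle.dump(d,open(f'{n}.pkl','wb')); return d
def load(n): return pickle.load(open(f'{n}.pkl','rb'))
def cam(d):
    h=d['frame'].shape[0]; f=h/2/np.tan(np.radians(d['fov_y'])/2)
    K=np.array([[f,0,d['cx']],[0,f,d['cy']],[0,0,1.]]); return K,np.array(d['dist'],float),np.array(d['camera_from_world'])
def ray(d,uv):
    K,D,T=cam(d); p=cv2.undistortPoints(np.array(uv,float).reshape(-1,1,2),K,D)[:,0]
    r=np.c_[p,np.ones(len(p))]@T[:3,:3]; c=-T[:3,:3].T@T[:3,3]; return c,r   # r scaled: depth 1
def onz(d,uv,z):
    c,r=ray(d,uv); return c+r*((z-c[2])/r[:,2])[:,None]
def cloud(d):
    h,w=d['z_map'].shape; v,u=np.mgrid[:h,:w]; c,r=ray(d,np.c_[u.ravel(),v.ravel()])
    P=c+r*d['z_map'].reshape(-1,1); P[d['z_map'].ravel()==0]=np.nan; return P.reshape(h,w,3)
def proj(d,P):
    K,D,T=cam(d); return cv2.projectPoints(np.array(P,float).reshape(-1,1,3),cv2.Rodrigues(T[:3,:3])[0],T[:3,3],K,D)[0][:,0]
E
python3 - <<'E'
from h import *
for n in('scene','top'):
    d=grab(n); cv2.imwrite(f'pics/{n}.png',d['frame'][...,::-1]); c,_=ray(d,[[0,0]]); print(n,c,d['fov_y'],d['dist'],(d['z_map']>0).mean())
print(manip.sense())
E
```

```text
scene [-411.30461302  635.6088859   962.69001215] 53.43733601040952 [-0.09683425  0.          0.          0.          0.        ] 0.99599609375
top [ 288.80524236  -48.65354714 1342.74683158] 53.15268425341816 [-0.00441053  0.          0.          0.          0.        ] 0.995953125
{'t': 0.1, 'joint_pos': array([-1.25060545e+00,  3.51158526e-01,  1.65233396e+00, -1.01000856e-06,
        1.13911532e+00, -8.46108333e-02]), 'qd': array([ 1.11517606e-03, -6.02604029e-05, -6.43213262e-05,  2.19977292e-04,
        1.69867185e-03, -1.40779379e-03]), 'joint_torque': array([-8.49400731e-04, -4.98029566e+01, -2.85705471e+01,  6.99342205e-02,
        2.38386600e-02, -4.70605835e-05]), 'ee_pos': array([ 216.53862596, -505.27245734,  237.17824446]), 'ee_rot': array([-3.14058106e+00, -8.48765974e-05,  4.04802090e-01]), 'contact_force': array([0.05746674, 0.67084146, 0.81417252]), 'torque': array([ 0.0369602 , -0.02518327, -0.00561658]), 'finger_force': 0.0, 'finger_gap': 0.9977383365019301}
```

```bash
ls; ls pics
```

```text
h.py
pics
scene.pkl
top.pkl
scene.png
top.png
```

View pics/scene.png

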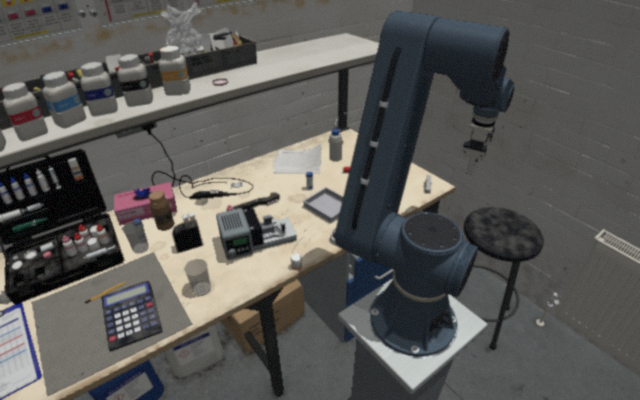

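View pics/top.png

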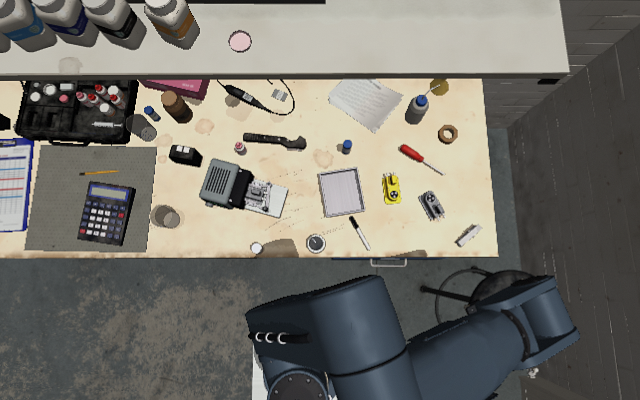

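The scene view shows the whole bench: the pump is at (255,230), the tray at (325,205), and the arm hides the new cartridge. In the top view the pump is at (243,188) with its open end to the right, the tray at (343,192), the grey new cartridge at (432,206) and the yellow decoy at (391,187).

```bash
python3 - <<'E'
from h import *
t=load('top');s=load('scene')
a=cv2.resize(t['frame'][150:220,195:295],(800,560)[:2],interpolation=cv2.INTER_CUBIC)[:, :]
a=cv2.resize(t['frame'][150:220,195:300],(480,320),interpolation=cv2.INTER_CUBIC)
b=cv2.resize(t['frame'][170:240,410:480],(320,320),interpolation=cv2.INTER_CUBIC)
c=cv2.resize(s['frame'][180:265,205:355],(494,280),interpolation=cv2.INTER_CUBIC)
e=np.zeros((280,306,3),np.uint8)
cv2.imwrite('pics/crop1.png',np.vstack([np.hstack([a,b]),np.hstack([c,e])])[...,::-1])
P=cloud(t)
# pump bits: pieces by height
R=P[150:225,195:300]
for lo,hi in((28,38),(40,60),(60,75),(75,92),(92,102),(102,112),(112,125)):
    m=(R[...,2]>lo)&(R[...,2]<hi); v,u=np.nonzero(m); print(lo,hi,m.sum(), np.median(R[m],0).round(1) if m.any() else '')
np.set_printoptions(linewidth=250)
print(P[166:212:2,238:292:2,2].round(0).astype(int))
print('new');print(P[186:224:2,414:450:2,2].round(0).astype(int))
E
```

```text
28 38 629 [534.9  99.   33.9]
40 60 403 [541.6 162.2  49.2]
60 75 211 [549.4 167.1  67.2]
75 92 103 [535.7 187.   83.7]
92 102 87 [546.6 178.4  99.2]
102 112 612 [564.  204.5 108.2]
112 125 1105 [584.  262.3 116.1]
[[                 116                   -1                   -3                   -3 -9223372036854775808                    0                   -1                    3                   -2                    2                    3
                     3                    0                   -1                    0                   -8                   -1                   -2                    1                   -4                    3                    0
                    -7                    2                   -6                    1                    0]
 [                 111                   86                    0                    0                    0                    4                   -4                    1                    0                   -3                    0
                     0                    3                    3              
[... 19022 characters left out ...]
1                    0                    0
                    -2                   35                    6                    0                    1                   -1                   -2]
 [                  -4                   -5                    2                   -2                    2                   -5                   -1                    0                    3                   -1                   -3
                    -1                   -1                   -3                   -4                   -3                   -4                    1]]<stdin>:15: RuntimeWarning: invalid value encountered in cast
<stdin>:16: RuntimeWarning: invalid value encountered in cast
```

View pics/crop1.png

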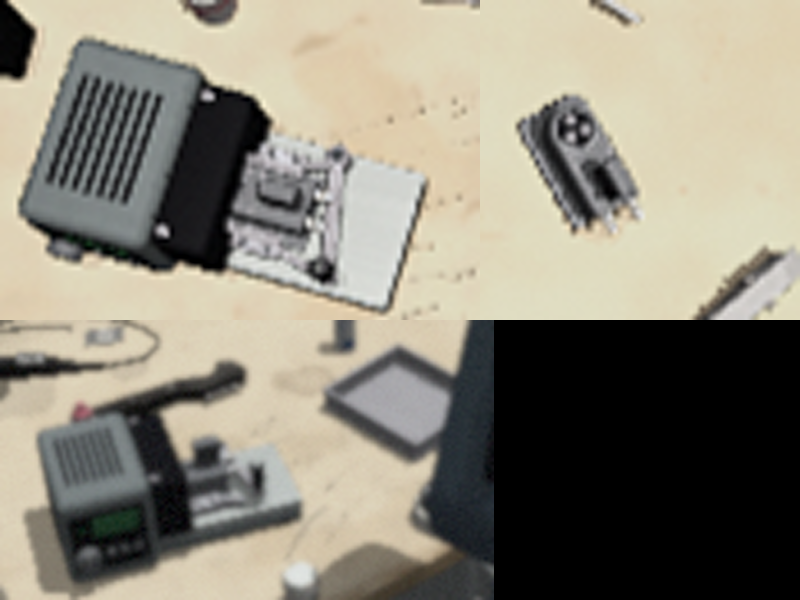

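The crop shows the pump with its keeper shut: the pivot is at crop (340,155), the knob at (320,268) and the spent fin at (280,190). The new cartridge's nose points up and left, with its fin at (605,180). Next I'll fit the pump axes, fins, knob and tray numerically.

```bash
cat > meas.py <<'E'
from h import *
def sel(P,box,lo,hi):
    u0,u1,v0,v1=box; m=np.zeros(P.shape[:2],np.uint8); m[v0:v1,u0:u1]=((P[v0:v1,u0:u1,2]>lo)&(P[v0:v1,u0:u1,2]<hi))
    return m
def rect(d,P,m,z,close=True):
    if close: m=cv2.morphologyEx(m,cv2.MORPH_CLOSE,np.ones((3,3)))
    n,l,st,_=cv2.connectedComponentsWithStats(m); m=l==1+np.argmax(st[1:,4])
    v,u=np.nonzero(m); zz=np.nanmedian(P[m][:,2])
    X=onz(d,np.c_[u,v],z)[:,:2].astype(np.float32); (c,s,a)=cv2.minAreaRect(X)
    return dict(z=round(float(zz),1),c=np.round(c,1),s=np.round(s,1),a=round(a,1),mean=X.mean(0).round(1),n=len(X))
E
python3 - <<'E'
from meas import *
t=load('top');s=load('scene')
P=cloud(t);Q=cloud(s)
print('housing',rect(t,P,sel(P,(195,260,150,220),112,122),116))
print('head',rect(t,P,sel(P,(195,270,150,220),101,112),108))
print('bed',rect(t,P,sel(P,(271,300,170,225),24,43),34))
print('fin',rect(t,P,sel(P,(250,264,185,200),88,112),102))
print('knob',rect(t,P,sel(P,(260,272,205,215),70,95),82))
m=sel(P,(310,372,160,222),18,42);print('trayrim',rect(t,P,m,31)); print('trayfloor',rect(t,P,sel(P,(322,362,172,212),-5,12),3))
print('newfin',rect(t,P,sel(P,(418,450,190,224),56,80),68)); print('newbody',rect(t,P,sel(P,(418,450,190,224),22,80),34)); print('newall',rect(t,P,sel(P,(418,450,190,224),24,80),34))
# scene view: points in world by box
def wb(Q,x0,x1,y0,y1,z0,z1):
    return (Q[...,0]>x0)&(Q[...,0]<x1)&(Q[...,1]>y0)&(Q[...,1]<y1)&(Q[...,2]>z0)&(Q[...,2]<z1)
m=wb(Q,500,600,60,200,88,101.9+8)&(Q[...,1]<150)
for nm,b in(('fin',(500,600,100,162,80,110)),('knob',(455,530,80,150,64,92)),('pivot',(560,620,80,140,48,70))):
    for N,W in(('scene',Q),('top',P)):
        m=wb(W,*b); print(nm,N,m.sum(),W[m].mean(0).round(1) if m.any() else'',np.nanmax(W[m][:,2]) if m.any() else '')
E
```

```text
housing {'z': 115.9, 'c': array([582.2, 256.3]), 's': array([105. , 134.2]), 'a': 74.8, 'mean': array([582.8, 262.1], dtype=float32), 'n': 1189}
head {'z': 108.3, 'c': array([578.7, 243.6]), 's': array([136.6, 137.8]), 'a': 73.6, 'mean': array([562.6, 210. ], dtype=float32), 'n': 637}
bed {'z': 33.9, 'c': array([536.1,  90.6]), 's': array([ 57.1, 105. ]), 'a': 75.0, 'mean': array([540. ,  84.6], dtype=float32), 'n': 423}
fin {'z': 101.2, 'c': array([551.5, 147.9]), 's': array([28.6, 15.2]), 'a': 71.2, 'mean': array([551.7, 147.6], dtype=float32), 'n': 45}
knob {'z': 82.2, 'c': array([500.7, 117.9]), 's': array([13.8, 11.2]), 'a': 45.2, 'mean': array([499.7, 118. ], dtype=float32), 'n': 17}
trayrim {'z': 29.3, 'c': array([ 567.1, -130.4]), 's': array([153.1, 133.2]), 'a': 9.1, 'mean': array([ 570.7, -132.2], dtype=float32), 'n': 299}
trayfloor {'z': 2.8, 'c': array([ 573.7, -132.2]), 's': array([134.9, 136.9]), 'a': 89.7, 'mean': array([ 572.5, -131.6], dtype=float32), 'n': 1528}
newfin {'z': 66.7, 'c': array([ 501.5, -443.3]), 's': array([25.6, 16.3]), 'a': 23.2, 'mean': array([ 501.8, -443.6], dtype=float32), 'n': 41}
newbody {'z': 33.9, 'c': array([ 515.4, -437. ]), 's': array([94. , 41.1]), 'a': 26.4, 'mean': array([ 516.6, -436.7], dtype=float32), 'n': 308}
newall {'z': 34.0, 'c': array([ 515.6, -437.3]), 's': array([93.9, 40.9]), 'a': 25.9, 'mean': array([ 516.7, -437. ], dtype=float32), 'n': 302}
fin scene 47 [545.9 148.1  93.9] 102.7268266082715
fin top 52 [548.8 145.4  97.6] 106.04104382942228
knob scene 27 [495.7 122.   78.6] 90.38579289531037
knob top 11 [498.2 116.8  83.4] 89.95978058686592
pivot scene 15 [578.4 114.7  53.7] 58.67439835940263
pivot top 47 [577.5 115.9  56.3] 69.94187062954916
```

Emit:
{"name": "carry_out", "arguments": {
  "deltas": [
    [0.4, 0.87, 0, 0, 0, -0.26, 30],
    [0.4, 0.87, 0, 0, 0, -0.26, 30],
    [0.4, 0.87, 0, 0, 0, -0.26, 30],
    [0.4, 0.87, 0, 0, 0, -0.26, 30],
    [0.4, 0.87, 0, 0, 0, -0.26, 30],
    [0.4, 0.87, 0, 0, 0, -0.26, 30],
    [0.4, 0.87, 0, 0, 0, -0.26, 30],
    [0.4, 0.87, 0, 0, 0, -0.26, 30],
    [0.4, 0.87, 0, 0, 0, -0.26, 30],
    [0.4, 0.87, 0, 0, 0, -0.26, 30],
    [0.4, 0.87, 0, 0, 0, -0.26, 30],
    [0.4, 0.87, 0, 0, 0, -0.26, 30]
  ],
  "newtons": 20
}}

```text
t: 1.3
ee_pos: [360.8, -191.1, 237.5]
ee_rot: [-3.141, 0.0, 0.154]
contact_force: [0.2, -0.6, -0.2]
finger_gap: 0.326
finger_force: 0.0
```

Emit:
{"name": "carry_out", "arguments": {
  "deltas": [
    [0.4, 0.87, 0, 0, 0, -0.26, 30],
    [0.4, 0.87, 0, 0, 0, -0.26, 30],
    [0.4, 0.87, 0, 0, 0, -0.26, 30],
    [0.4, 0.87, 0, 0, 0, -0.26, 30],
    [0.4, 0.87, 0, 0, 0, -0.26, 30],
    [0.4, 0.87, 0, 0, 0, -0.26, 30],
    [0.4, 0.87, 0, 0, 0, -0.26, 30],
    [0.4, 0.87, 0, 0, 0, -0.26, 30],
    [0.4, 0.87, 0, 0, 0, -0.26, 30],
    [0.4, 0.87, 0, 0, 0, -0.26, 30],
    [0.3, 0.6, 0, 0, 0, -0.2, 30],
    [0, 0, 0, 0, 0, 0, 30]
  ]
}}

```text
t: 2.5
ee_pos: [490.0, 88.2, 237.3]
ee_rot: [-3.141, 0.0, -0.067]
contact_force: [-0.2, -0.3, -0.5]
finger_gap: 0.322
finger_force: 0.0
```

Emit:
{"name": "carry_out", "arguments": {
  "deltas": [
    [0.17, 0.5, -0.5, 0, 0, -0.25, 32],
    [0.17, 0.5, -0.5, 0, 0, 0, 32],
    [0, 0, -1, 0, 0, 0, 32],
    [0, 0, -1, 0, 0, 0, 32],
    [0, 0, -1, 0, 0, 0, 32],
    [0, 0, -0.7, 0, 0, 0, 32],
    [0, 0, -0.55, 0, 0, 0, 32],
    [0, 0, 0, 0, 0, 0, 32]
  ]
}}

```text
t: 3.3
ee_pos: [498.3, 115.7, 78.3]
ee_rot: [3.141, 0.004, -0.089]
contact_force: [0.4, 0.3, -0.1]
finger_gap: 0.343
finger_force: 0.0
```

```bash
python3 - <<'E'
from meas import *
s=grab('scene');t=grab('top'); Q=cloud(s)
a=cv2.resize(s['frame'][180:265,205:355],(800,453),interpolation=cv2.INTER_CUBIC); cv2.imwrite('pics/knob.png',a[...,::-1])
m=(Q[...,0]>420)&(Q[...,0]<620)&(Q[...,1]>-520)&(Q[...,1]<-360)&(Q[...,2]>56)&(Q[...,2]<80)
print(m.sum(),Q[m].mean(0))
E
```

```text
26 [ 497.64998448 -442.91838564   63.85552025]
```

View pics/knob.png

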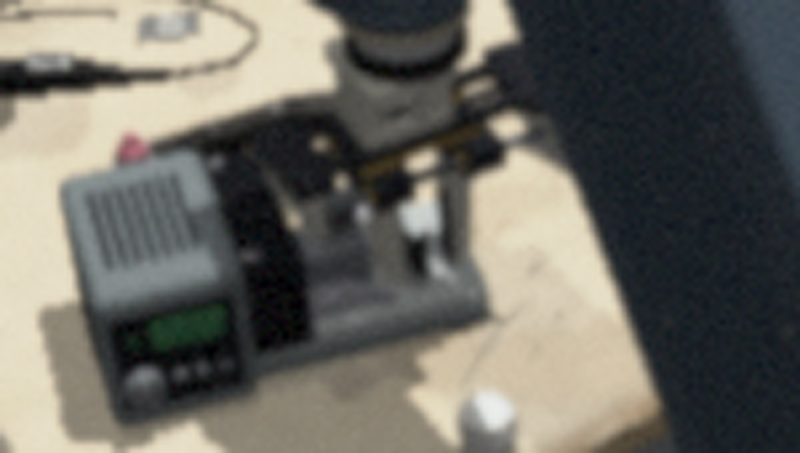

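The jaws straddle the knob, at about (420,235) in the crop, with no contact force. Now I'll swing the keeper open along its arc.

Emit:
{"name": "carry_out", "arguments": {
  "deltas": [
    [0, -0.235, 0, 0, 0, 1, 32],
    [0.016, -0.234, 0, 0, 0, 1, 32],
    [0.035, -0.232, 0, 0, 0, 1, 32],
    [0.053, -0.229, 0, 0, 0, 1, 32],
    [0.07, -0.224, 0, 0, 0, 1, 32],
    [0.09, -0.217, 0, 0, 0, 1, 32],
    [0.106, -0.21, 0, 0, 0, 1, 32],
    [0.122, -0.2, 0, 0, 0, 1, 32],
    [0.138, -0.19, 0, 0, 0, 1, 32],
    [0.152, -0.178, 0, 0, 0, 1, 32]
  ]
}}

```text
t: 4.4
ee_pos: [523.9, 51.8, 81.6]
ee_rot: [3.14, -0.001, 0.714]
contact_force: [0.1, 0.6, 0.2]
finger_gap: 0.345
finger_force: 0.3
```

Emit:
{"name": "carry_out", "arguments": {
  "deltas": [
    [0.166, -0.166, 0, 0, 0, 1, 32],
    [0.18, -0.152, 0, 0, 0, 1, 32],
    [0.19, -0.137, 0, 0, 0, 1, 32],
    [0.2, -0.12, 0, 0, 0, 1, 32],
    [0.21, -0.105, 0, 0, 0, 1, 32],
    [0.218, -0.088, 0, 0, 0, 1, 32],
    [0.224, -0.07, 0, 0, 0, 1, 32],
    [0.23, -0.052, 0, 0, 0, 1, 32],
    [0.232, -0.033, 0, 0, 0, 1, 32],
    [0.234, -0.015, 0, 0, 0, 1, 32],
    [0.235, 0, 0, 0, 0, 1, 32],
    [0, 0, 0, 0, 0, 0, 32]
  ]
}}

```text
t: 5.6
ee_pos: [593.8, 23.8, 81.4]
ee_rot: [3.14, 0.0, 1.592]
contact_force: [-0.3, 0.5, 0.4]
finger_gap: 0.34
finger_force: 0.0
```

Emit:
{"name": "carry_out", "arguments": {
  "deltas": [
    [0, 0, 0.7, 0, 0, 0, 32],
    [0, 0, 1, 0, 0, 0, 32],
    [0, 0, 1, 0, 0, 0, 50],
    [0, 0.6, 0, 0, 0, -0.8, 50],
    [-0.35, 0.8, 0, 0, 0, -0.8, 50],
    [-0.35, 0.9, 0, 0, 0, -0.8, 50],
    [-0.35, 0.9, 0, 0, 0, -0.8, 50],
    [-0.35, 0.9, 0, 0, 0, -0.2, 50],
    [0, 0, 0, 0, 0, 0, 50]
  ]
}}

```text
t: 6.5
ee_pos: [549.6, 149.3, 162.0]
ee_rot: [3.141, -0.001, 1.319]
contact_force: [-0.1, -0.5, -0.0]
finger_gap: 0.537
finger_force: 0.0
```

```bash
python3 - <<'E'
from meas import *
for n in('top','scene'):
    d=grab(n);P=cloud(d)
    for z0,z1 in((64,95),(48,62)):
        m=(P[...,0]>480)&(P[...,0]<640)&(P[...,1]>-20)&(P[...,1]<105)&(P[...,2]>z0)&(P[...,2]<z1)
        X=P[m]; print(n,z0,m.sum(),X.mean(0).round(1),X[:,:2].min(0).round(),X[:,:2].max(0).round())
E
```

```text
top 64 14 [582.1  24.5  83.9] [578.  20.] [590.  31.]
top 48 78 [586.7  65.6  53.7] [578.  19.] [593. 105.]
scene 64 25 [580.4  29.1  78.8] [574.  21.] [590.  35.]
scene 48 59 [584.3  62.8  52.5] [577.  26.] [595. 105.]
```

Emit:
{"name": "carry_out", "arguments": {
  "deltas": [
    [0.06, -0.05, -0.8, 0, 0, -0.13, 50],
    [0, 0, -0.8, 0, 0, 0, 50],
    [0, 0, -0.5, 0, 0, 0, 50],
    [0, 0, -0.27, 0, 0, 0, 50],
    [0, 0, 0, 0, 0, 0, 5],
    [0, 0, 0, 0, 0, 0, 5],
    [0, 0, 0, 0, 0, 0, 5],
    [0, 0, 0, 0, 0, 0, 5]
  ],
  "newtons": 50
}}

```text
t: 7.4
ee_pos: [553.0, 145.7, 90.8]
ee_rot: [3.14, -0.001, 1.309]
contact_force: [0.8, 0.3, -0.2]
finger_gap: 0.244
finger_force: 0.0
```

Emit:
{"name": "carry_out", "arguments": {
  "deltas": [
    [0, 0, 0, 0, 0, 0, 5],
    [0, 0, 0, 0, 0, 0, 5],
    [0, 0, 0, 0, 0, 0, 5],
    [0, 0, 0, 0, 0, 0, 5]
  ]
}}

```text
t: 7.8
ee_pos: [552.9, 145.6, 90.5]
ee_rot: [3.141, -0.0, 1.309]
contact_force: [-0.9, -0.3, 6.1]
finger_gap: 0.149
finger_force: 50.0
```

Emit:
{"name": "carry_out", "arguments": {
  "deltas": [
    [-0.043, -0.161, 0, 0, 0, 0, 5],
    [-0.086, -0.322, 0, 0, 0, 0, 5],
    [-0.086, -0.322, 0, 0, 0, 0, 5],
    [-0.086, -0.322, 0, 0, 0, 0, 5],
    [0, 0, 0, 0, 0, 0, 5]
  ]
}}

```text
t: 8.3
ee_pos: [543.7, 110.4, 90.5]
ee_rot: [3.141, 0.0, 1.308]
contact_force: [-0.9, -5.1, 7.9]
finger_gap: 0.146
finger_force: 50.0
```

Emit:
{"name": "carry_out", "arguments": {
  "deltas": [
    [-0.095, -0.354, 0, 0, 0, 0, 5],
    [-0.095, -0.354, 0, 0, 0, 0, 5],
    [-0.095, -0.354, 0, 0, 0, 0, 5],
    [-0.095, -0.354, 0, 0, 0, 0, 5],
    [-0.095, -0.354, 0, 0, 0, 0, 5],
    [-0.095, -0.354, 0, 0, 0, 0, 5],
    [0, 0, 0, 0, 0, 0, 5],
    [0, 0, 0.3, 0, 0, 0, 5],
    [0, 0, 0.7, 0, 0, 0, 5],
    [0, 0, 0.7, 0, 0, 0, 5],
    [0, 0, 0, 0, 0, 0, 5]
  ]
}}

```text
t: 9.4
ee_pos: [527.4, 47.8, 143.3]
ee_rot: [3.138, -0.001, 1.309]
contact_force: [0.1, -0.6, -1.5]
finger_gap: 0.148
finger_force: 50.0
```

```bash
python3 - <<'E'
from meas import *
d=grab('scene'); a=cv2.resize(d['frame'][170:260,200:350],(750,450),interpolation=cv2.INTER_CUBIC); cv2.imwrite('pics/lift.png',a[...,::-1])
E
```

```text
(no output)
```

View pics/lift.png

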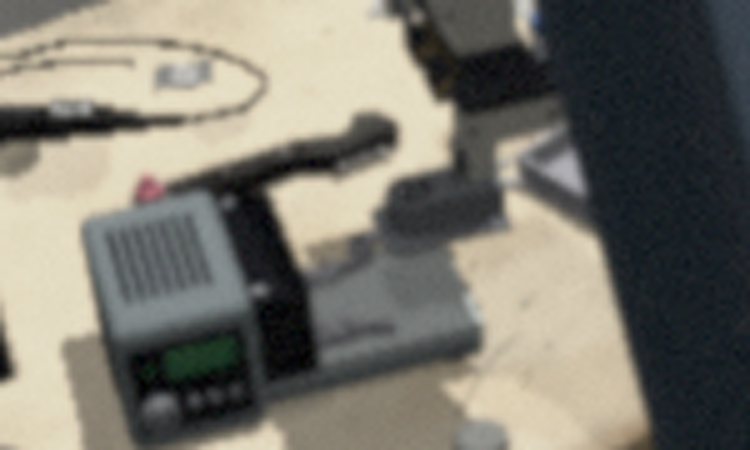

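The lift picture shows the spent cartridge hanging level, around (445,205), clear of the bed. I'll carry it to the tray.

Emit:
{"name": "carry_out", "arguments": {
  "deltas": [
    [0, 0, 0.9, 0, 0, 0, 5],
    [0.146, -0.67, 0, 0, 0, 0.524, 5],
    [0.146, -0.67, 0, 0, 0, 0.524, 5],
    [0.146, -0.67, 0, 0, 0, 0.524, 5],
    [0.146, -0.67, 0, 0, 0, 0.524, 5],
    [0.146, -0.67, 0, 0, 0, 0.524, 5],
    [0.146, -0.67, 0, 0, 0, 0.524, 5],
    [0.146, -0.67, 0, 0, 0, 0.524, 5],
    [0.146, -0.67, 0, 0, 0, 0.524, 5],
    [0.146, -0.67, 0, 0, 0, 0.524, 5],
    [0.146, -0.67, 0, 0, 0, 0.524, 5],
    [0, 0, 0, 0, 0, 0, 5]
  ]
}}

```text
t: 10.65
ee_pos: [569.9, -154.7, 166.5]
ee_rot: [-3.14, -0.0, 1.727]
contact_force: [-0.4, 0.4, -1.4]
finger_gap: 0.149
finger_force: 50.0
```

Emit:
{"name": "carry_out", "arguments": {
  "deltas": [
    [0, 0, -0.8, 0, 0, 0, 5],
    [0, 0, -0.9, 0, 0, 0, 5],
    [0, 0, -0.9, 0, 0, 0, 5],
    [0, 0, -0.6, 0, 0, 0, 5],
    [0, 0, -0.2, 0, 0, 0, 5],
    [0, 0, -0.1, 0, 0, 0, 5],
    [0, 0, -0.05, 0, 0, 0, 5],
    [0, 0, 0, 0, 0, 0, 5]
  ]
}}

```text
t: 11.45
ee_pos: [570.6, -152.9, 62.2]
ee_rot: [3.141, 0.0, 1.728]
contact_force: [0.1, 0.1, -0.2]
finger_gap: 0.148
finger_force: 50.0
```

Emit:
{"name": "carry_out", "arguments": {
  "deltas": [
    [0, 0, -0.06, 0, 0, 0, 5],
    [0, 0, -0.05, 0, 0, 0, 5],
    [0, 0, 0, 0, 0, 0, 5],
    [0, 0, 0, 0, 0, 0, 5]
  ]
}}

```text
t: 11.85
ee_pos: [570.7, -153.1, 59.5]
ee_rot: [3.141, 0.001, 1.728]
contact_force: [-3.1, 0.0, 9.8]
finger_gap: 0.151
finger_force: 50.0
```

Emit:
{"name": "carry_out", "arguments": {
  "deltas": [
    [0, 0, 0, 0, 0, 0, 50],
    [0, 0, 0, 0, 0, 0, 50],
    [0, 0, 0, 0, 0, 0, 50],
    [0, 0, 0, 0, 0, 0, 50],
    [0, 0, 0.6, 0, 0, 0, 50],
    [0, 0, 1, 0, 0, 0, 50],
    [0, 0, 1, 0, 0, 0, 50],
    [0, 0, 0.8, 0, 0, -0.7, 50],
    [-0.15, -0.6, 0, 0, 0, -1, 50],
    [-0.15, -0.6, 0, 0, 0, -1, 50],
    [-0.15, -0.6, 0, 0, 0, -1, 50],
    [-0.15, -0.6, 0, 0, 0, -1, 50]
  ]
}}

```text
t: 13.05
ee_pos: [552.1, -225.6, 160.2]
ee_rot: [-3.142, -0.0, 1.349]
contact_force: [0.1, 0.1, 0.6]
finger_gap: 0.537
finger_force: 0.0
```

Emit:
{"name": "carry_out", "arguments": {
  "deltas": [
    [-0.15, -0.61, 0, 0, 0, -1, 50],
    [-0.15, -0.61, 0, 0, 0, -1, 50],
    [-0.15, -0.61, 0, 0, 0, -1, 50],
    [-0.15, -0.61, 0, 0, 0, -1, 50],
    [-0.15, -0.61, 0, 0, 0, -1, 50],
    [-0.15, -0.61, 0, 0, 0, -1, 50],
    [-0.15, -0.61, 0, 0, 0, -1, 50],
    [-0.15, -0.61, 0, 0, 0, -1, 50],
    [-0.15, -0.61, 0, 0, 0, -1, 50],
    [-0.15, -0.61, 0, 0, 0, -1, 50],
    [-0.15, -0.61, 0, 0, 0, -1, 50],
    [0, 0, 0, 0, 0, 0, 50]
  ]
}}

```text
t: 14.25
ee_pos: [502.1, -428.0, 160.0]
ee_rot: [3.141, 0.0, 0.468]
contact_force: [-0.3, 0.8, 0.7]
finger_gap: 0.536
finger_force: 0.0
```

```bash
python3 - <<'E'
from meas import *
d=grab('top');P=cloud(d); u,v=proj(d,[[570,-130,40]])[0].astype(int); print(u,v)
print('spent fin',rect(d,P,sel(P,(u-25,u+25,v-25,v+25),60,82),71)); print('body',rect(d,P,sel(P,(u-25,u+25,v-25,v+25),33,44),37))
d=grab('scene');Q=cloud(d)
m=(abs(Q[...,0]-568)<50)&(abs(Q[...,1]+130)<55)
for lo,hi in((34,42),(62,80)):
    k=m&(Q[...,2]>lo)&(Q[...,2]<hi); print(k.sum(),Q[k].mean(0) if k.any() else '')
E
```

```text
341 190
spent fin {'z': 67.7, 'c': array([ 568.5, -148.7]), 's': array([26.2, 16.7]), 'a': 89.8, 'mean': array([ 568.1, -149.7], dtype=float32), 'n': 44}
body {'z': 36.9, 'c': array([ 566.7, -133.8]), 's': array([38.1, 93. ]), 'a': 8.1, 'mean': array([ 564.8, -127.6], dtype=float32), 'n': 222}
83 [ 562.03043211 -119.45422141   36.57212551]
24 [ 567.38037877 -145.50463018   67.77451343]
```

The spent cartridge stands in the tray, with its body top at 36.9 mm against the expected 37. Now for the new one.

Emit:
{"name": "carry_out", "arguments": {
  "deltas": [
    [0.03, -0.58, -0.5, 0, 0, -0.17, 50],
    [0, 0, -0.9, 0, 0, 0, 50],
    [0, 0, -0.9, 0, 0, 0, 50],
    [0, 0, -0.7, 0, 0, 0, 50],
    [0, 0, -0.4, 0, 0, 0, 50],
    [0, 0, 0, 0, 0, 0, 5],
    [0, 0, 0, 0, 0, 0, 5],
    [0, 0, 0, 0, 0, 0, 5],
    [0, 0, 0, 0, 0, 0, 5],
    [0, 0, 0, 0, 0, 0, 5],
    [0, 0, 0, 0, 0, 0, 5],
    [0, 0, 0, 0, 0, 0, 5]
  ]
}}

```text
t: 15.55
ee_pos: [504.0, -443.9, 58.9]
ee_rot: [3.141, -0.0, 0.458]
contact_force: [-0.8, -0.2, 5.8]
finger_gap: 0.15
finger_force: 50.0
```

Emit:
{"name": "carry_out", "arguments": {
  "deltas": [
    [0, 0, 0, 0, 0, 0, 5],
    [0, 0, 0, 0, 0, 0, 5]
  ]
}}

```text
t: 15.75
ee_pos: [504.0, -443.9, 58.9]
ee_rot: [3.141, -0.0, 0.458]
contact_force: [0.2, 0.5, 6.3]
finger_gap: 0.151
finger_force: 50.0
```

Emit:
{"name": "carry_out", "arguments": {
  "deltas": [
    [0, 0, 0.4, 0, 0, 0, 5],
    [0, 0, 1, 0, 0, 0, 5],
    [0, 0, 1, 0, 0, 0, 5],
    [0, 0, 1, 0, 0, 0, 5],
    [0, 0, 0.9, 0, 0, 0, 5],
    [0.045, 0.92, 0, 0, 0, 0.59, 5],
    [0.045, 0.92, 0, 0, 0, 0.59, 5],
    [0.045, 0.92, 0, 0, 0, 0.59, 5],
    [0.045, 0.92, 0, 0, 0, 0.59, 5],
    [0.045, 0.92, 0, 0, 0, 0.59, 5],
    [0.045, 0.92, 0, 0, 0, 0.59, 5],
    [0.045, 0.92, 0, 0, 0, 0.59, 5]
  ]
}}

```text
t: 16.95
ee_pos: [513.0, -249.3, 187.8]
ee_rot: [3.142, -0.0, 0.791]
contact_force: [0.6, -0.5, -1.0]
finger_gap: 0.148
finger_force: 50.0
```

Emit:
{"name": "carry_out", "arguments": {
  "deltas": [
    [0.045, 0.92, 0, 0, 0, 0.59, 5],
    [0.045, 0.92, 0, 0, 0, 0.59, 5],
    [0.045, 0.92, 0, 0, 0, 0.59, 5],
    [0.045, 0.92, 0, 0, 0, 0.59, 5],
    [0.045, 0.92, 0, 0, 0, 0.59, 5],
    [0.045, 0.92, 0, 0, 0, 0.59, 5],
    [0.045, 0.92, 0, 0, 0, 0.59, 5],
    [0.045, 0.92, 0, 0, 0, 0.59, 5],
    [0.045, 0.92, 0, 0, 0, 0.59, 5],
    [0.045, 0.92, 0, 0, 0, 0.59, 5],
    [0.045, 0.92, 0, 0, 0, 0.59, 5],
    [0, 0, 0, 0, 0, 0, 5]
  ]
}}

```text
t: 18.15
ee_pos: [527.9, 55.5, 187.7]
ee_rot: [3.142, -0.001, 1.312]
contact_force: [-0.3, -0.2, -1.5]
finger_gap: 0.149
finger_force: 50.0
```

Emit:
{"name": "carry_out", "arguments": {
  "deltas": [
    [0, -0.05, -0.7, 0, 0, -0.04, 5],
    [0, 0, -0.9, 0, 0, 0, 5],
    [0, 0, -0.9, 0, 0, 0, 5],
    [0, 0, -0.4, 0, 0, 0, 5],
    [0, 0, -0.1, 0, 0, 0, 5],
    [0, 0, -0.05, 0, 0, 0, 5],
    [0, 0, 0, 0, 0, 0, 5]
  ]
}}

```text
t: 18.85
ee_pos: [528.6, 51.5, 96.7]
ee_rot: [3.14, -0.0, 1.305]
contact_force: [0.9, 0.2, -1.4]
finger_gap: 0.148
finger_force: 50.0
```

Emit:
{"name": "carry_out", "arguments": {
  "deltas": [
    [0, 0, -0.08, 0, 0, 0, 5],
    [0, 0, -0.05, 0, 0, 0, 5],
    [0, 0, 0, 0, 0, 0, 5],
    [0, 0, 0, 0, 0, 0, 5]
  ]
}}

```text
t: 19.25
ee_pos: [528.5, 51.6, 92.9]
ee_rot: [3.14, -0.0, 1.305]
contact_force: [-2.4, -1.2, 8.3]
finger_gap: 0.144
finger_force: 50.0
```

Emit:
{"name": "carry_out", "arguments": {
  "deltas": [
    [0.05, 0.325, 0, 0, 0, 0, 5],
    [0.086, 0.322, 0, 0, 0, 0, 5],
    [0.086, 0.322, 0, 0, 0, 0, 5],
    [0.086, 0.322, 0, 0, 0, 0.05, 5],
    [0, 0, 0, 0, 0, 0, 5]
  ]
}}

```text
t: 19.75
ee_pos: [538.3, 91.3, 92.9]
ee_rot: [3.139, -0.001, 1.309]
contact_force: [-0.3, 3.4, 6.1]
finger_gap: 0.149
finger_force: 50.0
```

Emit:
{"name": "carry_out", "arguments": {
  "deltas": [
    [0.086, 0.322, 0, 0, 0, 0, 5],
    [0.086, 0.322, 0, 0, 0, 0, 5],
    [0.086, 0.322, 0, 0, 0, 0, 5],
    [0.06, 0.225, 0, 0, 0, 0, 5],
    [0, 0, 0, 0, 0, 0, 5]
  ]
}}

```text
t: 20.25
ee_pos: [547.7, 126.9, 92.9]
ee_rot: [3.14, -0.001, 1.309]
contact_force: [-0.1, 2.4, 5.9]
finger_gap: 0.145
finger_force: 50.0
```

Emit:
{"name": "carry_out", "arguments": {
  "deltas": [
    [0.06, 0.225, 0, 0, 0, 0, 5],
    [0.06, 0.225, 0, 0, 0, 0, 5],
    [0.025, 0.095, 0, 0, 0, 0, 5],
    [0.017, 0.065, 0, 0, 0, 0, 5],
    [0, 0, 0, 0, 0, 0, 5]
  ]
}}

```text
t: 20.75
ee_pos: [552.4, 144.5, 92.9]
ee_rot: [3.14, -0.0, 1.309]
contact_force: [0.6, -1.1, 5.4]
finger_gap: 0.146
finger_force: 50.0
```

Emit:
{"name": "carry_out", "arguments": {
  "deltas": [
    [0.017, 0.065, 0, 0, 0, 0, 5],
    [0.017, 0.065, 0, 0, 0, 0, 5],
    [0, 0, 0, 0, 0, 0, 5]
  ]
}}

```text
t: 21.05
ee_pos: [553.3, 148.2, 92.9]
ee_rot: [3.14, -0.0, 1.309]
contact_force: [-0.0, -2.0, 6.9]
finger_gap: 0.147
finger_force: 50.0
```

Emit:
{"name": "carry_out", "arguments": {
  "deltas": [
    [0.017, 0.065, 0, 0, 0, 0, 5],
    [0.017, 0.065, 0, 0, 0, 0, 5],
    [0, 0, 0, 0, 0, 0, 5]
  ]
}}

```text
t: 21.35
ee_pos: [554.3, 152.1, 92.9]
ee_rot: [3.14, -0.0, 1.309]
contact_force: [-0.5, -2.9, 7.6]
finger_gap: 0.146
finger_force: 50.0
```

Emit:
{"name": "carry_out", "arguments": {
  "deltas": [
    [0.017, 0.065, 0, 0, 0, 0, 5],
    [0.017, 0.065, 0, 0, 0, 0, 5],
    [0, 0, 0, 0, 0, 0, 5]
  ]
}}

```text
t: 21.65
ee_pos: [554.4, 152.9, 93.3]
ee_rot: [-3.141, 0.006, 1.31]
contact_force: [-9.5, -26.0, 20.5]
finger_gap: 0.146
finger_force: 50.0
```

```bash
python3 - <<'E'
from meas import *
d=grab('scene'); a=cv2.resize(d['frame'][185:255,215:325],(770,490),interpolation=cv2.INTER_CUBIC); cv2.imwrite('pics/ins.png',a[...,::-1])
E
```

```text
(no output)
```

View pics/ins.png

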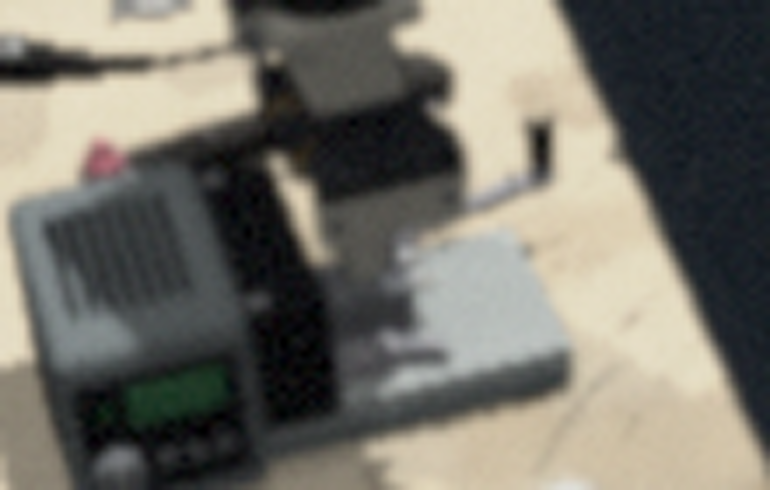

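The insert picture shows the cartridge's rear face at about (410,310), just outside the head. With 27 N of resistance it is against the stop. I'll release and check.

Emit:
{"name": "carry_out", "arguments": {
  "deltas": [
    [-0.005, -0.02, 0, 0, 0, 0, 40],
    [0, 0, 0, 0, 0, 0, 40],
    [0, 0, 0, 0, 0, 0, 40],
    [0, 0, 0, 0, 0, 0, 40],
    [0, 0, 0.5, 0, 0, 0, 40],
    [0, 0, 0.9, 0, 0, 0, 40],
    [0, 0, 1, 0, 0, 0, 40],
    [0.2, -0.8, 0, 0, 0, 0.4, 34],
    [0.2, -0.9, 0, 0, 0, 0.6, 34],
    [0.2, -0.9, 0, 0, 0, 0.6, 34],
    [0.2, -0.9, 0, 0, 0, 0.5, 34],
    [0, 0, 0, 0, 0, 0, 34]
  ]
}}

```text
t: 22.9
ee_pos: [579.3, 48.1, 164.9]
ee_rot: [3.14, 0.0, 1.476]
contact_force: [0.5, 0.6, 0.8]
finger_gap: 0.365
finger_force: 0.0
```

```bash
python3 - <<'E'
from meas import *
t=grab('top');P=cloud(t)
print('fin',rect(t,P,sel(P,(248,266,183,202),88,106),102))
m=(P[...,0]>535)&(P[...,0]<570)&(P[...,1]<162)&(P[...,1]>125)
k=m&(P[...,2]>88)&(P[...,2]<106);print(P[k].mean(0),k.sum())
E
```

```text
Traceback (most recent call last):
  File "meas.py", line 7, in rect
    n,l,st,_=cv2.connectedComponentsWithStats(m); m=l==1+np.argmax(st[1:,4])
                                                         ~~~~~~~~~^^^^^^^^^^
ValueError: attempt to get argmax of an empty sequence
```

```bash
python3 - <<'E'
from meas import *
d=grab('scene');W=cloud(d)
m=(W[...,0]>500)&(W[...,0]<600)&(W[...,1]>100)&(W[...,1]<162)&(W[...,2]>80)&(W[...,2]<110); print(m.sum(),W[m].mean(0))
a=cv2.resize(d['frame'][185:255,215:325],(770,490),interpolation=cv2.INTER_CUBIC); cv2.imwrite('pics/ins2.png',a[...,::-1])
E
```

```text
48 [547.73691238 150.34268801  94.00036217]
```

View pics/ins2.png

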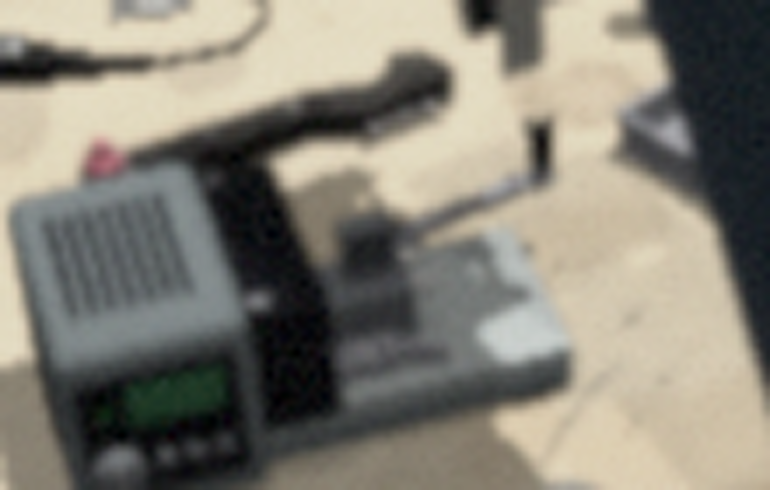

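Emit:
{"name": "carry_out", "arguments": {
  "deltas": [
    [0.13, -0.8, -0.3, 0, 0, 0.46, 34],
    [0, -0.08, -0.8, 0, 0, 0, 34],
    [0, 0, -0.9, 0, 0, 0, 34],
    [0, 0, -0.5, 0, 0, 0, 34],
    [0, 0, -0.3, 0, 0, 0, 34],
    [0, 0, 0, 0, 0, 0, 34]
  ]
}}

```text
t: 23.6
ee_pos: [582.2, 24.7, 79.3]
ee_rot: [-3.14, -0.0, 1.514]
contact_force: [-0.3, -0.3, -0.2]
finger_gap: 0.368
finger_force: 0.0
```

The picture shows the fin at (370,240) just outside the head, the cartridge flush, and the knob at (540,150). The jaws now straddle the knob, so I'll swing the keeper shut.

Emit:
{"name": "carry_out", "arguments": {
  "deltas": [
    [-0.233, 0.027, 0, 0, 0, -1, 34],
    [-0.23, 0.046, 0, 0, 0, -1, 34],
    [-0.226, 0.064, 0, 0, 0, -1, 34],
    [-0.22, 0.082, 0, 0, 0, -1, 34],
    [-0.213, 0.099, 0, 0, 0, -1, 34],
    [-0.205, 0.116, 0, 0, 0, -1, 34],
    [-0.195, 0.132, 0, 0, 0, -1, 34],
    [-0.183, 0.147, 0, 0, 0, -1, 34],
    [-0.171, 0.161, 0, 0, 0, -1, 34],
    [-0.158, 0.174, 0, 0, 0, -1, 34],
    [-0.143, 0.186, 0, 0, 0, -1, 34]
  ]
}}

```text
t: 24.7
ee_pos: [517.7, 61.5, 81.2]
ee_rot: [3.14, -0.002, 0.63]
contact_force: [-0.0, -0.7, 0.3]
finger_gap: 0.368
finger_force: 0.4
```

Emit:
{"name": "carry_out", "arguments": {
  "deltas": [
    [-0.128, 0.197, 0, 0, 0, -1, 34],
    [-0.112, 0.207, 0, 0, 0, -1, 34],
    [-0.095, 0.215, 0, 0, 0, -1, 34],
    [-0.077, 0.222, 0, 0, 0, -1, 34],
    [-0.059, 0.227, 0, 0, 0, -1, 34],
    [-0.041, 0.231, 0, 0, 0, -1, 34],
    [-0.022, 0.234, 0, 0, 0, -1, 34],
    [0, 0.235, 0, 0, 0, -1, 34],
    [0.015, 0.235, 0, 0, 0, -1, 34],
    [0.034, 0.233, 0, 0, 0, -1, 34],
    [0, 0, 0, 0, 0, 0, 34]
  ]
}}

```text
t: 25.8
ee_pos: [503.3, 129.1, 81.0]
ee_rot: [-3.141, -0.002, -0.167]
contact_force: [1.4, -1.4, 0.2]
finger_gap: 0.368
finger_force: 0.0
```

Emit:
{"name": "carry_out", "arguments": {
  "deltas": [
    [0.045, 0.16, 0, 0, 0, -0.6, 34],
    [0.045, 0.16, 0, 0, 0, -0.4, 34],
    [0, 0, 0, 0, 0, 0, 34]
  ]
}}

```text
t: 26.1
ee_pos: [505.8, 138.1, 80.5]
ee_rot: [-3.141, -0.001, -0.244]
contact_force: [0.7, 0.9, -0.1]
finger_gap: 0.366
finger_force: 0.0
```

Emit:
{"name": "carry_out", "arguments": {
  "deltas": [
    [0.022, 0.08, 0, 0, 0, 0, 34],
    [0.022, 0.08, 0, 0, 0, 0, 34],
    [0, 0, 0, 0, 0, 0, 34]
  ]
}}

```text
t: 26.4
ee_pos: [506.8, 142.7, 80.0]
ee_rot: [-3.141, -0.0, -0.245]
contact_force: [-0.2, 0.4, 0.4]
finger_gap: 0.361
finger_force: 0.0
```

Emit:
{"name": "carry_out", "arguments": {
  "deltas": [
    [0.022, 0.08, 0, 0, 0, 0, 34],
    [0.022, 0.08, 0, 0, 0, 0, 34],
    [0, 0, 0, 0, 0, 0, 34]
  ]
}}

```text
t: 26.7
ee_pos: [507.6, 146.5, 79.7]
ee_rot: [3.139, 0.001, -0.245]
contact_force: [-1.9, -9.0, 2.6]
finger_gap: 0.37
finger_force: 4.7
```

Emit:
{"name": "carry_out", "arguments": {
  "deltas": [
    [0.01, 0.05, 0, 0, 0, 0, 34],
    [0, 0, 0, 0, 0, 0, 34],
    [-0.05, -0.19, 0, 0, 0, 0, 34],
    [-0.02, -0.08, 0, 0, 0, 0, 34],
    [0, 0, 0.6, 0, 0, 0, 34],
    [0, 0, 1, 0, 0, 0, 34],
    [0, 0, 1, 0, 0, 0, 34],
    [-0.3, -0.9, 0.5, 0, 0, 0, 34],
    [-0.3, -0.9, 0.3, 0, 0, 0, 34],
    [-0.3, -0.9, 0, 0, 0, 0, 34],
    [-0.3, -0.9, 0, 0, 0, 0, 34],
    [-0.3, -0.9, 0, 0, 0, 0, 34]
  ]
}}

```text
t: 27.9
ee_pos: [460.8, 5.0, 182.1]
ee_rot: [-3.141, -0.001, -0.246]
contact_force: [0.3, 0.3, -0.3]
finger_gap: 0.365
finger_force: 0.0
```

Emit:
{"name": "carry_out", "arguments": {
  "deltas": [
    [-0.3, -0.9, 0, 0, 0, 0, 34],
    [-0.3, -0.9, 0, 0, 0, 0, 34],
    [-0.3, -0.9, 0, 0, 0, 0, 34],
    [-0.3, -0.9, 0, 0, 0, 0, 34],
    [0, 0, 0, 0, 0, 0, 34]
  ]
}}

```text
t: 28.4
ee_pos: [424.6, -104.1, 182.0]
ee_rot: [3.141, -0.0, -0.249]
contact_force: [1.1, -0.3, 0.4]
finger_gap: 0.361
finger_force: 0.0
```

```bash
python3 - <<'E'
from meas import *
t=grab('top');P=cloud(t);d=grab('scene');W=cloud(d)
try: print('fin',rect(t,P,sel(P,(250,264,185,200),88,112),102))
except Exception as e: print(e)
for N,Q in(('top',P),('scene',W)):
    for nm,b in(('fin',(500,600,100,162,80,110)),('knob',(455,530,80,150,64,92))):
        m=np.all([(Q[...,i]>b[2*i])&(Q[...,i]<b[2*i+1]) for i in range(3)],0); print(N,nm,m.sum(),Q[m].mean(0).round(1))
a=cv2.resize(t['frame'][150:225,195:300],(480,343),interpolation=cv2.INTER_CUBIC)
c=cv2.resize(t['frame'][155:230,305:375],(320,343),interpolation=cv2.INTER_CUBIC)
cv2.imwrite('pics/fin.png',np.hstack([a,c])[...,::-1])
E
```

```text
fin {'z': 100.1, 'c': array([552. , 148.9]), 's': array([28.4, 14.6]), 'a': 73.7, 'mean': array([551.9, 149. ], dtype=float32), 'n': 42}
top fin 54 [545.3 146.1  96.1]
top knob 14 [502.  135.   83.9]
scene fin 48 [546.  150.3  94.4]
scene knob 26 [499.4 140.6  78.2]
```

View pics/fin.png

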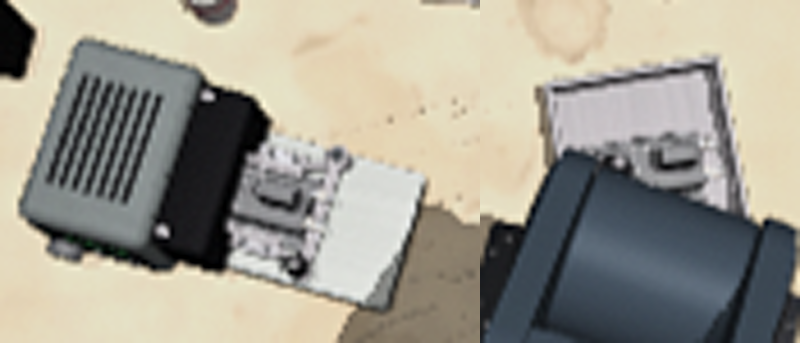

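The picture shows the knob at (295,263), in its shut position: (502,135) mm measured against (502,134) predicted. The fin is within about 1 mm of home, and the spent cartridge is in the tray.

```bash
python3 -c "
from workcell import manip
print(manip.hand_in())"
```

```text
the job is handed in; nothing more can be done
None
```

The job is handed in (no verdict was returned): by camera the new cartridge is home within about 1 mm, the keeper is shut, the spent cartridge stands on its foot in the tray, and the arm is clear.

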